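Change the battery pack of the cordless lamp

TASK

The cordless lamp's battery pack is flat: press down the lamp's sprung catch so that the pack springs loose, slide it out and lay it flat in the shallow tray. Then take the fresh pack that stands on end on the table and slide it, contact end first, fully home in the lamp's dovetail until the catch clicks up behind it. Never drag a pack against the closed catch, and leave the other things on the table where they are.

Things in the scene. Friction and masses are not known exactly. Their poses are not given: they have to be found in the camera images.
- dock_home (a point): Centre of a pack that is home in the lamp, 25 mm above the slide's floor, which is at height 24 mm. x: the way in; z: up. Fixed. Behind it is the lamp's housing: face (end stop, 2.5 mm beyond a home pack's contact end) at x = 52.5 mm, 80 mm high, 104 mm wide, ending at x = 150; a thin column at x = 125 rises 0.29 m and its arm and shade reach 0.3 m to -y, above 0.23 m.
- dock_mouth (a point): Mouth of the slide, on its floor, 68 mm before dock_home, axes alike. Two steel dovetail rails, 10 mm high, outer sides 90 mm apart, play 1.2 mm each side of a pack's foot; over their first 22 mm they flare by 7 mm each side. A pack goes in level and in line, foot 0 to 2 mm above the floor, and comes free to lift once its centre is 55 mm before the mouth.
- dock_plunger (a point): Middle of the housing's face at rest height of the sprung plunger, 54 mm above the table. The plunger pushes a pack back with 8 to 11 N over the last 16 mm of its way, so a home pack leans on the catch's tooth. When the catch is pressed the plunger shoves the pack 13 to 25 mm out, where the pack itself holds the catch down. Pushing a pack home takes up to about 18 N.
- catch_pad (a point): Middle of the top of the catch's thumb pad: black, ribbed, 44 mm along the slide, 46 mm across, outside the mouth, 92 mm before dock_home, top 23 mm above the table while up. Press it straight down 8 to 9 mm. A pack that is home ends 20 mm inside the pad's inner edge and stands 51 mm higher than the pad.
- catch (a joint): How far the catch is pressed down, m: 0 = up (tooth 6.5 mm above the slide's floor, behind a home pack's tail), 0.009 = right down; the tooth lets a pack pass from 0.0065 on. Spring 3.5 to 5.5 N, plus up to 2 N of friction while a pack leans on it. The tooth is ramped: an entering pack pushes it down by itself, and it springs back to 0 when the pack is home.
- old_pack_center (a point): Centre (half-way up) of the flat pack, at first home in the lamp. Battery pack, 100 x 62 x 50 mm, 0.45 kg, dark plastic; own x to the contact end (brass contacts), z away from the dovetail foot. Foot: a dovetail along its whole length, 13 mm high, 56 mm wide at the underside. Above it the body, 62 mm wide and 37 mm high, is gripped across its long sides (own y).
- new_pack_center (a point): Centre of the fresh pack, just like the flat one, standing on its tail (own x up, centre 50 mm up), its foot (own -z) facing to the robot's left or ahead and left. A hand that has laid it on its foot leans over the contact end, where the lamp's housing would be: let go and take it again from above. The foot's contact end is tapered 3 mm.
- new_pack_contacts (a point): Middle of the contact end face of the fresh pack, 50 mm along its own x from its centre.
- tray: Shallow steel tray, fixed, 130 mm (its x) x 180 mm (its y) outside, wall 3 mm thick and 18 mm high. The origin is at its middle, on the table; its inner floor is 3 mm up.
- weight_near: Bystander: round brass paper weight with a knob, 60 mm across, 54 mm high. Origin on the table under its middle.
- weight_far: Bystander: round brass paper weight with a knob, 60 mm across, 54 mm high. Origin on the table under its middle.
- brush: Bystander: flat brush lying down, 190 mm long. Origin on the table under its middle.
- paste_jar: Bystander: jar with a white lid, 64 mm across, 75 mm high. Origin on the table under its middle.
- bone_folder: Bystander: flat bone folder, 160 mm long, 26 mm wide, 9 mm thick, lying across the robot's front. Origin on the table under its middle.
- loupe: Bystander: black stand loupe, 62 mm across, 46 mm high. Origin on the table under its middle.
- tacking_iron: Bystander: hand iron with a black handle, 200 mm long, lying down. Origin on the table under its middle.
Mind the look-alikes: they are no part of the job. Of the things like the tray, leave any that is yellow; of the rest the larger one is meant.

How it is judged:
By the outcome, as a careful person would: the job done as asked, in the order asked, and still so for the second after the job is handed in, with the robot touching nothing.
It also fails if it takes over 72 s, if anything falls off the work surface, if the arm or the gripper's body presses on something with over 40 N, if the wrist force passes 120 N, or if a joint passes its speed limit or range.

ROBOT

A 6-joint arm with a two-finger parallel gripper is mounted at the origin on the work surface. World frame = base frame: x ahead of the robot, y to its left, z up, the work surface at z = 0. Lengths are in m, angles in rad, forces in N, time in s.
With the tool pointing down it reaches from about 0.375 to 0.975 m from the base axis. Payload 3.8 kg.
Tool frame: the origin (TCP) lies between the finger pads; the fingertips stand 22 mm ahead of it and the grasp point (between the pads) lies 3 mm ahead of it; z points along the fingers, y is the direction in which the jaws open and shut (so a half turn about z gives the same grasp; the last joint's range is limited). The gripper opens to 85 mm and grips with 20 to 120 N. Pads are 22 mm wide; open, the fingers measure 114 mm over their backs; the gripper's body (76 mm by 85 mm) begins 54 mm behind the grasp point. The pads swing forward as they close: fully open they stand 13 mm farther back than shut.
Start: joints at [-0.037, 0.264, 1.604, -0, 1.274, -0.037], TCP at [0.675, -0, 0.218] pointing down, gripper open.
Joint ranges: [-2.63, 2.63], [-0.94, 2.18], [0.31, 2.57], [-1.31, 4.45], [0, 2.66], [-2.55, 2.55]. Speed limits (rad/s): [2.57, 2.57, 3.14, 3.14, 3.14, 3.14].

INTERFACE

Orientations are given as a rotation vector (axis times angle).
In Python, from workcell import * gives the robot as it stands.
- The arm moves only by the tool step_arm, never from a script. Its argument "motion" is a list that holds one entry, the list of rows, each a list of 7 numbers: the finger opening in m, from 0 to 0.0854, then the shift along the world's x, y, z in m, then the turn, a rotation vector about the world's x, y, z in degrees. A call has exactly 8 rows; each row is the pose to reach, as a shift and turn from the pose measured when the call began; what a row does not reach only later rows make up. A row lasts 1/8 s, in which the tool goes at most 62.5 mm and 10.7 degrees, less where a joint would pass 70% of its speed; a pose out of reach is approached as far as the arm can. A call with a gripper value outside its range is refused whole. The fingers move at their own pace and stop on an object; "newtons" is the grip in N (left out, the last holds). Time passes only in rows, so rows that repeat a pose let the fingers close, or fill a call up. It gives the time, the measured TCP pose, the force and the opening at its end, in the units of the state.
- read_state(): the state, without advancing time (a new reading comes with each control period).
- read_camera(name): name is "scene" or "side" or "wrist"; returns (picture, depth): 480x640x3 uint8, blue, green, red; 480x640 float32, m along the optical axis (not along the pixel's ray), 0 where there is no reading.
- get_calibration(name): a dict with "K" (3x3 intrinsics, pixels), "dist_coeffs" ([k1, k2, p1, p2, k3] as OpenCV has them; the pictures are not rectified), "world_from_camera" (4x4, takes a point from camera to world coordinates). Camera axes: x right, y down, z forward; pixel columns grow to the right and rows downward; lengths in m; the calibration is good to about 2 mm. A picture is of the moment at which its call begins: read the wrist's pose just before it. get_calibration takes no time and is no camera call; for the wrist camera it gives the pose at the moment of the call.
- finish_job(): hands the job in, once; it reports no verdict.
Trained networks look in the newest picture that a camera, given by its name, has taken for a name from the list of things; names that differ only in an ending like _2 or _b are one class to them, and where a whole thing is asked for, a point or a joint stands for the part that bears it (a point fixed in the world has none). Each returns a list of dicts, best first, with "score" (0 to 1); they miss things now and then, are a little off and sometimes report something else, mostly with a low value. They report only what shows in the picture. A call takes as long as a camera call. They do not tell look-alikes from the thing itself.
- spot_in(camera, thing): "xyz" ([x, y, z] in m, in the coordinates of the camera as it stood for that picture, good to about 4 mm: the middle of the surface that is visible of it).
- regions_of(camera, thing): "region" (480x640 bool, what is visible of it).
The state is a dict: "time": time; "q": joint angles; "joint_vel": joint speeds; "joint_torque": joint torques, N m; "tool_pos": TCP position; "tcp_rot": TCP orientation; "wrist_force": force on the tool from outside, world axes, zero at the start; "torque": the same for the moment, N m; "width": opening from 0.0 (shut) to 1.0 (fully open).
Only numpy, scipy, OpenCV 4.12 (cv2) and the standard library are available. Lean on these libraries where they do the work, as an engineer would, in place of code of your own. Each camera call takes 0.05 s, during which the arm holds its last target. There are 200 camera calls.

## Working session

There is one attempt and no reset: what is moved stays moved. The work goes in short steps, Python scripts to look and compute and a tool call to move; the robot and the scene stay as the last step left them, time stands still between calls to the robot, and variables do not carry over. Pictures are saved under pics/ and viewed, on a budget of 10 in all, crops included, one or two more only if the job needs it, and the job is handed in when it is done.

Besides the shell and the picture viewer there is one more tool, called after ">>>" by a JSON object that holds its "name" and its "arguments", one argument or row to a line. step_arm: Moves the arm, as the interface text tells. Its arguments: {"type":"object","properties":{"motion":{"type":"array"},"newtons":{"type":"number"}},"required":["motion"]}

```bash
ls; mkdir -p pics; cat > h.py <<'E'
from workcell import *
import numpy as np, cv2
np.set_printoptions(precision=4,suppress=True)
def cloud(cam,depth,T=None):
    c=get_calibration(cam);K=np.array(c["K"]);T=np.array(c["world_from_camera"]) if T is None else T
    v,u=np.mgrid[0:480,0:640]
    p=cv2.undistortPoints(np.stack([u,v],-1).reshape(-1,1,2).astype(np.float64),K,np.array(c["dist_coeffs"])).reshape(480,640,2)
    P=np.dstack([p*depth[...,None],depth])
    return P@T[:3,:3].T+T[:3,3]
def proj(cam,pts):
    c=get_calibration(cam);T=np.linalg.inv(np.array(c["world_from_camera"]))
    P=np.asarray(pts)@T[:3,:3].T+T[:3,3]
    return cv2.projectPoints(P,np.zeros(3),np.zeros(3),np.array(c["K"]),np.array(c["dist_coeffs"]))[0].reshape(-1,2)
E
cat > a.py <<'E'
from h import *
for cam in ["scene","side","wrist"]:
    im,d=read_camera(cam); cv2.imwrite(f"pics/{cam}0.png",im); np.save(f"{cam}0.npy",cloud(cam,d)); 
    T=np.array(get_calibration(cam)["world_from_camera"]); print(cam,T[:3,3],T[:3,2])
    for n in ["catch_pad","old_pack_center","new_pack_center","new_pack_contacts","tray","dock_home"]:
        try: print(n,[(np.round(T[:3,:3]@r["xyz"]+T[:3,3],3),round(r["score"],2)) for r in spot_in(cam,n)])
        except Exception as e: print(n,e)
print(read_state())
E
python3 a.py
```

```text
pics
scene [ 0.9826 -0.3887  1.0716] [-0.4056  0.3035 -0.8622]
catch_pad [(array([0.571, 0.087, 0.026]), 0.7), (array([ 0.709, -0.058,  0.032]), 0.24)]
old_pack_center [(array([0.573, 0.209, 0.047]), 0.62)]
new_pack_center [(array([ 0.592, -0.303,  0.098]), 0.68), (array([0.362, 0.233, 0.042]), 0.25)]
new_pack_contacts [(array([ 0.596, -0.303,  0.1  ]), 0.92), (array([0.667, 0.319, 0.283]), 0.66)]
tray [(array([ 0.426, -0.288,  0.003]), 0.98), (array([ 0.623, -0.461,  0.004]), 0.93), (array([ 0.223, -0.294,  0.005]), 0.8)]
dock_home [(array([0.362, 0.232, 0.041]), 0.73), (array([0.666, 0.319, 0.283]), 0.61)]
side [0.0571 1.1371 0.8082] [ 0.3023 -0.8108 -0.5012]
catch_pad [(array([0.721, 0.403, 0.024]), 0.28)]
old_pack_center [(array([0.551, 0.173, 0.075]), 0.89)]
new_pack_center [(array([ 0.58 , -0.28 ,  0.059]), 0.93)]
new_pack_contacts [(array([ 0.577, -0.281,  0.06 ]), 0.79), (array([0.56 , 0.324, 0.222]), 0.55)]
tray [(array([ 0.226, -0.295, -0.002]), 0.86), (array([ 0.602, -0.503, -0.001]), 0.76), (array([ 0.435, -0.285,  0.002]), 0.59)]
dock_home [(array([0.561, 0.321, 0.223]), 0.97)]
wrist [0.675  0.0809 0.3751] [ 0.0005 -0.3148 -0.9491]
catch_pad [(array([0.574, 0.087, 0.027]), 0.59)]
old_pack_center [(array([0.57 , 0.137, 0.071]), 0.74)]
new_pack_center [(array([ 0.579, -0.278,  0.022]), 0.86)]
new_pack_contacts []
tray []
dock_home [(array([0.583, 0.1  , 0.021]), 0.72)]
{'time': 1.05, 'q': array([-0.0369,  0.2639,  1.604 , -0.    ,  1.2737, -0.0369]), 'joint_vel': array([ 0.    , -0.0005,  0.001 , -0.001 ,  0.0004,  0.0013]), 'joint_torque': array([  0.0008, -51.5078, -36.7738,  -0.    ,   0.0007,  -0.    ]), 'tool_pos': array([0.675 , 0.    , 0.2179]), 'tcp_rot': array([ 2.2214,  2.2215, -0.    ]), 'wrist_force': array([ 0.3206, -0.0568, -0.2409]), 'torque': array([0.0091, 0.0123, 0.0546]), 'width': 0.9978034676979418}
```

View pics/scene0.png

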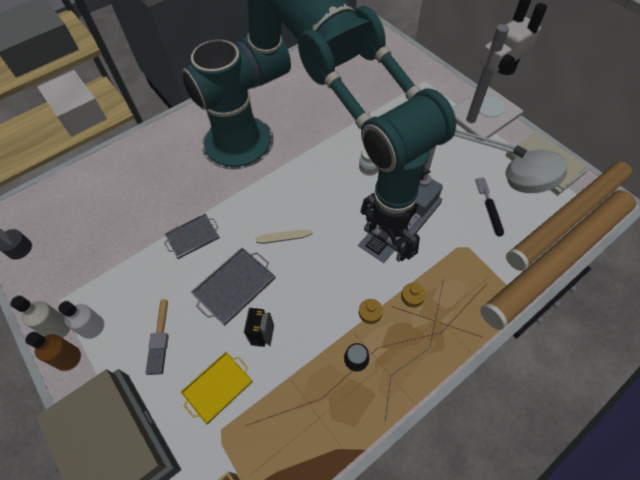

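View pics/side0.png

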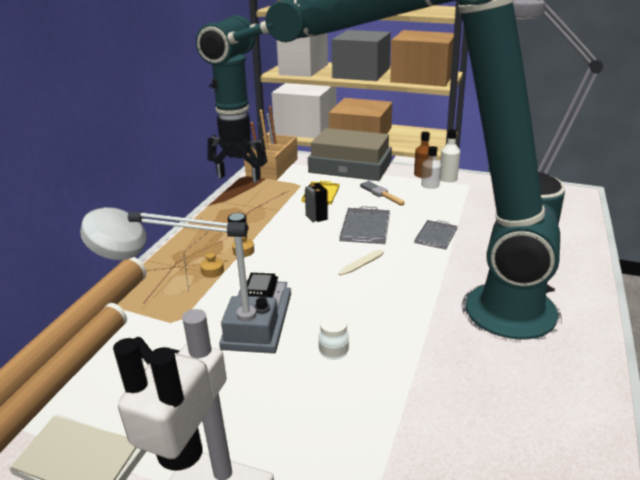

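```bash
cat > b.py <<'E'
from h import *
def rect(P,lo,hi,box,name):
    m=(P[...,2]>lo)&(P[...,2]<hi)&(P[...,0]>box[0])&(P[...,0]<box[1])&(P[...,1]>box[2])&(P[...,1]<box[3])
    Q=P[m]
    if len(Q)<20: print(name,len(Q));return
    (c,s,a)=cv2.minAreaRect(Q[:,:2].astype(np.float32)); print(name,len(Q),np.round(c,4),np.round(s,4),round(a,2),"z",np.round(np.median(Q[:,2]),4))
for cam in ["scene","side","wrist"]:
    P=np.load(cam+"0.npy"); print(cam)
    rect(P,.069,.079,(.45,.7,.06,.25),"oldtop")
    rect(P,.018,.028,(.5,.65,.03,.13),"pad")
    rect(P,.094,.106,(.5,.68,-.38,-.2),"newtop")
    rect(P,.014,.022,(.33,.52,-.42,-.17),"tray")
    rect(P,.076,.09,(.4,.75,.15,.45),"housingtop")
    rect(P,.1,.35,(.4,.85,.1,.5),"lamp")
E
python3 b.py
```

```text
scene
oldtop 53 [0.5784 0.2367] [0.0331 0.0472] 34.68 z 0.0756
pad 376 [0.5657 0.0916] [0.1145 0.0652] 6.6 z 0.0242
newtop 518 [ 0.5847 -0.3002] [0.0496 0.0629] 45.32 z 0.1009
tray 442 [ 0.4275 -0.2827] [0.1335 0.2128] 9.2 z 0.0182
housingtop 437 [0.5594 0.2662] [0.0538 0.1222] 13.08 z 0.081
lamp 2697 [0.6809 0.3219] [0.3053 0.1161] 30.89 z 0.3068
side
oldtop 726 [0.54   0.1854] [0.1066 0.1299] 0.77 z 0.0732
pad 81 [0.5305 0.092 ] [0.025  0.0923] 34.48 z 0.0221
newtop 159 [ 0.5849 -0.2978] [0.0507 0.0665] 44.12 z 0.0979
tray 174 [ 0.4303 -0.2803] [0.1276 0.2183] 9.23 z 0.016
housingtop 959 [0.5424 0.2352] [0.1037 0.1833] 13.27 z 0.0789
lamp 4306 [0.6565 0.3281] [0.3436 0.1132] 29.79 z 0.2937
wrist
oldtop 3578 [0.5655 0.1392] [0.063  0.0312] 11.54 z 0.0751
pad 5869 [0.5684 0.0939] [0.1272 0.0721] 0.05 z 0.0245
newtop 0
tray 852 [ 0.4092 -0.1909] [0.1206 0.0272] 15.73 z 0.0183
housingtop 0
lamp 0
```

The scene picture shows the lamp at about (430,190) with its pad at (378,245). The fresh pack stands at (258,327). The large grey tray is at (235,285), the small grey one at (192,236) and the yellow one at (217,386). The side picture agrees. Next I move above the pad to look from near.

>>> {"name": "step_arm", "arguments": {
  "motion": [
    [[0.0, -0.025, 0.025, 0, 0, 0, 4], [0.0, -0.05, 0.05, -0.005, 0, 0, 8], [0.0, -0.075, 0.07, -0.01, 0, 0, 12], [0.0, -0.095, 0.09, -0.01, 0, 0, 13], [0.0, -0.095, 0.09, -0.01, 0, 0, 13], [0.0, -0.095, 0.09, -0.01, 0, 0, 13], [0.0, -0.095, 0.09, -0.01, 0, 0, 13], [0.0, -0.095, 0.09, -0.01, 0, 0, 13]]
  ]
}}

```text
time: 2.05
tool_pos: [0.5806, 0.0895, 0.2079]
tcp_rot: [1.957, 2.458, 0.0]
wrist_force: [-0.0, -0.2, -0.9]
width: -0.002
```

```bash
cat > c.py <<'E'
from h import *
from b import rect
s=read_state();print(s["time"],s["tool_pos"],s["tcp_rot"],s["wrist_force"])
im,d=read_camera("wrist"); cv2.imwrite("pics/w1.png",im); P=cloud("wrist",d); np.save("w1.npy",P)
rect(P,.07,.078,(.45,.7,.06,.25),"oldtop")
rect(P,.019,.028,(.5,.65,.03,.11),"pad")
rect(P,.077,.09,(.45,.7,.06,.35),"housing")
E
sed -i 's/^for cam/if __name__=="__main__":\n  for cam/; ' b.py; sed -i '/^    P=np.load/,$s/^/  /' b.py; python3 c.py
```

```text
2.05 [0.5806 0.0895 0.2079] [1.9568 2.4575 0.0001] [-0.0429 -0.1539 -0.8811]
oldtop 15664 [0.556  0.1758] [0.1005 0.1056] 12.83 z 0.0753
pad 3566 [0.5562 0.0838] [0.0523 0.0961] 90.0 z 0.0245
housing 993 [0.5559 0.1776] [0.1    0.1019] 12.83 z 0.0778
```

View pics/w1.png

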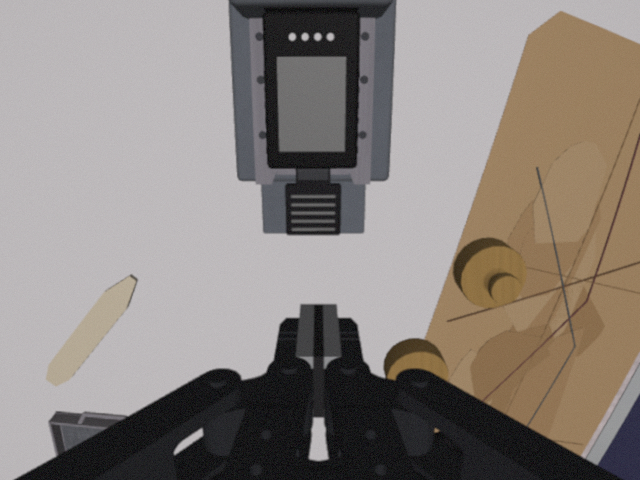

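The wrist picture shows the pack's top at about (265–358, 10–167) and the pad at (287–340, 183–235). The housing edge is at row 8, and the two weights are to the right. Now I compute exact poses from these edges.

```bash
cat > d.py <<'E'
from h import *
P=np.load("w1.npy"); im=cv2.imread("pics/w1.png"); g=im.max(2)
def ray(pts,z):
    c=get_calibration("wrist");T=np.array(c["world_from_camera"])
    p=cv2.undistortPoints(np.array(pts,float).reshape(-1,1,2),np.array(c["K"]),np.array(c["dist_coeffs"])).reshape(-1,2)
    d=np.c_[p,np.ones(len(p))]@T[:3,:3].T; o=T[:3,3]
    return o+d*((z-o[2])/d[:,2])[:,None]
def box(y0,y1,x0,x1,z,n):
    m=np.zeros(g.shape,np.uint8); m[y0:y1,x0:x1]=(g[y0:y1,x0:x1]<55)*255
    cs,_=cv2.findContours(m,cv2.RETR_EXTERNAL,cv2.CHAIN_APPROX_NONE); c=max(cs,key=cv2.contourArea).reshape(-1,2)
    print(n,c.min(0),c.max(0)); r=cv2.minAreaRect(ray(c,z)[:,:2].astype(np.float32)); print(np.round(r[0],4),np.round(r[1],4),r[2])
box(8,169,245,380,.074,"pack"); box(182,240,275,350,.023,"pad")
for (u,v) in [(311,100),(311,25),(311,140),(312,210),(270,210)]: print(u,v,np.median(P[v-3:v+4,u-3:u+4].reshape(-1,3),0))
E
python3 d.py
```

```text
pack [245   8] [379 168]
[0.5572 0.1741] [0.0842 0.101 ] 12.829508781433105
pad [286 182] [340 233]
[0.5772 0.0851] [0.045  0.0434] 12.875389099121094
311 100 [0.5578 0.1684 0.0756]
311 25 [0.5477 0.2131 0.0753]
311 140 [0.5634 0.1432 0.0757]
312 210 [0.5769 0.0832 0.0245]
270 210 [0.542  0.0712 0.0063]
```

>>> {"name": "step_arm", "arguments": {
  "motion": [
    [[0.0, -0.0025, -0.0085, -0.04, 0, 0, 0], [0.0, -0.0025, -0.0085, -0.09, 0, 0, 0], [0.0, -0.0025, -0.0085, -0.135, 0, 0, 0], [0.0, -0.0025, -0.0085, -0.155, 0, 0, 0], [0.0, -0.0025, -0.0085, -0.163, 0, 0, 0], [0.0, -0.0025, -0.0085, -0.168, 0, 0, 0], [0.0, -0.0025, -0.0085, -0.1715, 0, 0, 0], [0.0, -0.0025, -0.0085, -0.1715, 0, 0, 0]]
  ]
}}

```text
time: 3.1
tool_pos: [0.5787, 0.0811, 0.0373]
tcp_rot: [1.956, 2.457, 0.002]
wrist_force: [-0.2, 0.7, 0.5]
width: 0.002
```

>>> {"name": "step_arm", "arguments": {
  "motion": [
    [[0.0, 0, 0, 0.02, 0, 0, 0], [0.0, 0, 0, 0.06, 0, 0, 0], [0.085, 0, 0, 0.11, 0, 0, 0], [0.085, 0, 0, 0.15, 0, 0, 0], [0.085, 0, 0, 0.16, 0, 0, 0], [0.085, 0, 0, 0.16, 0, 0, 0], [0.085, 0, 0, 0.16, 0, 0, 0], [0.085, 0, 0, 0.16, 0, 0, 0]]
  ]
}}

```text
time: 4.1
tool_pos: [0.5774, 0.081, 0.1952]
tcp_rot: [-1.956, -2.457, 0.002]
wrist_force: [0.4, -0.5, -0.2]
width: 0.995
```

```bash
cat > e.py <<'E'
from h import *
s=read_state();print(s["time"],s["tool_pos"],s["tcp_rot"],s["wrist_force"],s["width"])
im,d=read_camera("wrist"); cv2.imwrite("pics/w2.png",im); P=cloud("wrist",d)
np.save("w2.npy",P)
R=np.array([[-.2224,.975],[-.975,-.2224]]) # rows dock x,y
H=np.array([.5567,.1748])
D=(P[...,:2]-H)@R.T
m=(abs(P[...,2]-.0755)<.003)&(abs(D[...,1])<.025)&(abs(D[...,0])<.11)
print("pack top dock x range",np.percentile(D[m][:,0],[0.2,1,50,99,99.8]),m.sum())
m=(abs(P[...,2]-.022)<.012)&(abs(D[...,1])<.018)&(D[...,0]<-.085)&(D[...,0]>-.112)
print("pad z",np.median(P[m][:,2]),m.sum())
m=(abs(P[...,2]-.0755)<.003)&(D[...,0]<-.03)&(D[...,0]>-.06)
print("y range",np.percentile(D[m][:,1],[.5,2,98,99.5]))
E
python3 e.py
```

```text
4.1 [0.5774 0.081  0.1952] [-1.9558 -2.4567  0.0023] [ 0.3501 -0.458  -0.1896] 0.9947811345656017
pack top dock x range [-0.0513 -0.0504 -0.001   0.043   0.0437] 12875
pad z 0.024738191087762013 1492
y range [-0.0304 -0.0293  0.0291  0.0301]
```

View pics/w2.png

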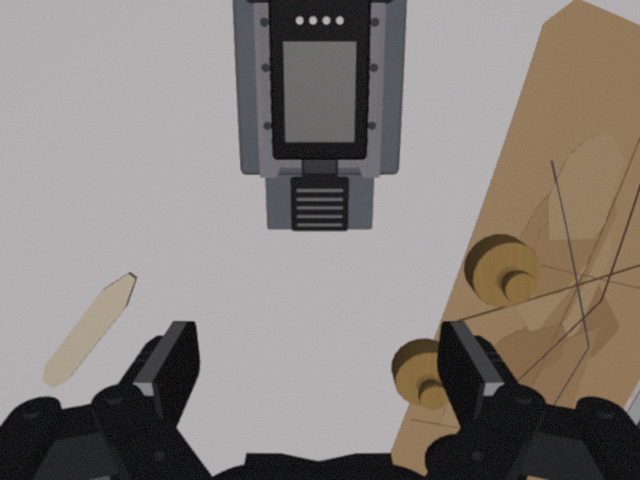

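The picture shows the pack still home, with its tail at row 158, and the pad still up at (320,204). The force barely rose during the press, so I press deeper in small increments.

>>> {"name": "step_arm", "arguments": {
  "motion": [
    [[0.0, 0.0005, 0, -0.04, 0, 0, 0], [0.0, 0.0005, 0, -0.08, 0, 0, 0], [0.0, 0.0005, 0, -0.12, 0, 0, 0], [0.0, 0.0005, 0, -0.15, 0, 0, 0], [0.0, 0.0005, 0, -0.156, 0, 0, 0], [0.0, 0.0005, 0, -0.16, 0, 0, 0], [0.0, 0.0005, 0, -0.1615, 0, 0, 0], [0.0, 0.0005, 0, -0.1615, 0, 0, 0]]
  ]
}}

```text
time: 5.15
tool_pos: [0.5791, 0.0811, 0.0351]
tcp_rot: [1.957, 2.457, 0.0]
wrist_force: [-0.2, 0.4, 0.3]
width: 0.001
```

```bash
python3 -c "
from h import *
for i in range(3):
  s=read_state();print(s['tool_pos'],s['wrist_force'],s['width'],s['torque']); read_camera('side')"
```

```text
[0.5791 0.0811 0.0351] [-0.2234  0.3932  0.3032] 0.0014721839651518802 [0.0085 0.025  0.107 ]
[0.5791 0.0811 0.0351] [ 0.4519 -0.0352 -0.0769] 0.0007111285806215653 [ 0.0227 -0.0197 -0.027 ]
[0.579  0.0811 0.035 ] [ 0.2122 -0.1323  0.2014] -0.0022949278163642926 [-0.0056 -0.0108  0.0048]
```

```bash
sed -i 's/w2/w3/g' e.py; python3 e.py
```

```text
5.3 [0.5788 0.0811 0.0348] [-1.9568 -2.4577  0.0002] [0.4553 0.1049 0.4679] 0.00202102391752524
pack top dock x range [-0.0895 -0.0886 -0.0183  0.0089  0.0094] 43779
pad z 0.024318485407413326 3271
y range [-0.0298 -0.0287  0.0293  0.0304]
```

View pics/w3.png

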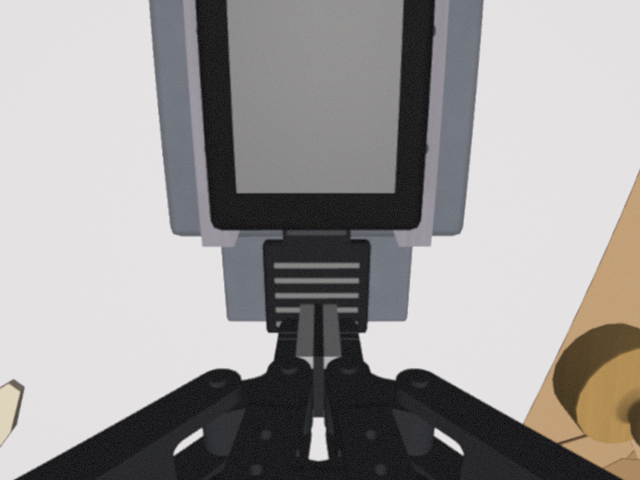

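The picture shows the pack still home, the pad at rows 240–332, and the shut fingertips at (318,303), at the pad's outer part. I check this geometry by projection.

```bash
python3 -c "
from h import *
R=np.array([[-.2224,.975],[-.975,-.2224]]);H=np.array([.5567,.1748])
t=read_state()['tool_pos'];print(t,R@(t[:2]-H))
for off in (0,11,-11):
  p=t[:2]+off/1000*R[0]
  print(off,[proj('wrist',[[p[0],p[1],t[2]-z]])[0] for z in (0.022,0.01,0,-.02)])
for dx in (-.07,-.092,-.114):
  p=H+dx*R[0]; print(dx,proj('wrist',[[p[0],p[1],.023]]))
P=np.load('w3.npy')
for v in range(300,420,10): print(v,np.median(P[v-2:v+3,308:312].reshape(-1,3),0), R@(np.median(P[v-2:v+3,308:312].reshape(-1,3),0)[:2]-H))
"
```

```text
[0.5786 0.081  0.0346] [-0.0963 -0.0005]
0 [array([317.8783, 285.3177]), array([317.8724, 296.7183]), array([317.867 , 307.3364]), array([317.8542, 332.3667])]
11 [array([317.897 , 263.0763]), array([317.8921, 273.3214]), array([317.8876, 282.8918]), array([317.8769, 305.5656])]
-11 [array([317.8604, 306.7273]), array([317.8536, 319.1712]), array([317.8473, 330.7261]), array([317.8327, 357.8279])]
-0.07 [[316.6891 238.0349]]
-0.092 [[316.6958 286.1954]]
-0.114 [[316.7047 330.6131]]
300 [0.5754 0.0786 0.0242] [-0.098   0.0032]
310 [0.5733 0.091  0.0579] [-0.0854  0.0024]
320 [0.5734 0.0911 0.065 ] [-0.0854  0.0023]
330 [0.5735 0.0913 0.072 ] [-0.0852  0.0022]
340 [0.5737 0.0913 0.0779] [-0.0852  0.002 ]
350 [0.5738 0.0914 0.0835] [-0.0851  0.0019]
360 [0.5741 0.0901 0.0868] [-0.0865  0.0019]
370 [0.5738 0.0923 0.0949] [-0.0842  0.0017]
380 [0.574  0.0912 0.0974] [-0.0853  0.0017]
390 [0.5747 0.0884 0.0983] [-0.0882  0.0017]
400 [0.5756 0.0842 0.0967] [-0.0925  0.0018]
410 [0.5763 0.081  0.0967] [-0.0958  0.0018]
```

Depth puts the visible fingertips at z≈0.053, about 29 mm above the pad and about 19 mm behind the reported TCP, not ahead of it. That fits the zero force. I descend gently and use the force to confirm contact.

>>> {"name": "step_arm", "arguments": {
  "motion": [
    [[0.0, 0, 0, -0.01, 0, 0, 0], [0.0, 0, 0, -0.018, 0, 0, 0], [0.0, 0, 0, -0.022, 0, 0, 0], [0.0, 0, 0, -0.025, 0, 0, 0], [0.0, 0, 0, -0.027, 0, 0, 0], [0.0, 0, 0, -0.029, 0, 0, 0], [0.0, 0, 0, -0.031, 0, 0, 0], [0.0, 0, 0, -0.031, 0, 0, 0]]
  ]
}}

```text
time: 6.35
tool_pos: [0.5785, 0.081, 0.0038]
tcp_rot: [-1.956, -2.457, 0.001]
wrist_force: [-1.4, 0.2, 3.4]
width: 0.002
```

>>> {"name": "step_arm", "arguments": {
  "motion": [
    [[0.0, 0, 0, -0.002, 0, 0, 0], [0.0, 0, 0, -0.004, 0, 0, 0], [0.0, 0, 0, -0.005, 0, 0, 0], [0.0, 0, 0, -0.006, 0, 0, 0], [0.0, 0, 0, -0.007, 0, 0, 0], [0.0, 0, 0, -0.0075, 0, 0, 0], [0.0, 0, 0, -0.0075, 0, 0, 0], [0.0, 0, 0, -0.0075, 0, 0, 0]]
  ]
}}

```text
time: 7.35
tool_pos: [0.579, 0.081, -0.0002]
tcp_rot: [-1.957, -2.458, 0.001]
wrist_force: [-11.2, -1.4, 26.1]
width: -0.002
```

```bash
sed -i 's/w3/w4/g; s/<.11)/<.12)/' e.py; python3 e.py
```

```text
7.35 [ 0.579   0.081  -0.0002] [-1.9565 -2.4579  0.0006] [-11.1925  -1.4284  26.0734] -0.0017294280966632747
pack top dock x range [-0.0876 -0.0678 -0.027   0.0014  0.0019] 89140
pad z 0.015446350583606688 72
y range [-0.0297 -0.0286  0.0289  0.03  ]
```

The pad is down at z≈0.015 after height bias. The pack's tail is now at dock x≈−68 mm, so it popped out about 18 mm. I lift, open and measure the finger offset with the fingers open.

>>> {"name": "step_arm", "arguments": {
  "motion": [
    [[0.0, 0, 0, 0.03, 0, 0, 0], [0.0, 0, 0, 0.07, 0, 0, 0], [0.085, 0, 0, 0.11, 0, 0, 0], [0.085, 0, 0, 0.14, 0, 0, 0], [0.085, 0, 0, 0.16, 0, 0, 0], [0.085, 0, 0, 0.16, 0, 0, 0], [0.085, 0, 0, 0.16, 0, 0, 0], [0.085, 0, 0, 0.16, 0, 0, 0]]
  ]
}}

```text
time: 8.4
tool_pos: [0.5778, 0.0809, 0.1577]
tcp_rot: [-1.955, -2.456, 0.004]
wrist_force: [-0.6, 0.6, -0.1]
width: 0.992
```

```bash
cat > f.py <<'E'
from h import *
import sys
from scipy.spatial.transform import Rotation as Ro
s=read_state(); t=s["tool_pos"]; Rm=Ro.from_rotvec(s["tcp_rot"]).as_matrix()
im,d=read_camera("wrist"); cv2.imwrite("pics/w5.png",im); P=cloud("wrist",d); np.save("w5.npy",P)
print(s["time"],t,s["tcp_rot"],s["width"])
L=(P-t)@Rm   # tool frame
m=(d>0)&(abs(L[...,1])<.07)&(abs(L[...,0])<.016)&(P[...,2]>t[2]-.03)
for sg in (1,-1):
    q=L[m&(L[...,1]*sg>0.0)]; print(sg,len(q),"max tool z",np.percentile(q[:,2],[95,99,99.9]), "y",np.percentile(q[:,1],[1,99]))
    tp=q[q[:,2]>np.percentile(q[:,2],95)]; print(np.median(tp,0), tp.min(0),tp.max(0))
E
python3 f.py; sed -i 's/w4/w6/g' e.py; python3 e.py
```

```text
8.4 [0.5778 0.0809 0.1577] [-1.9551 -2.4561  0.0042] 0.9917057506396619
1 17790 max tool z [-0.0391 -0.0316 -0.0285] y [0.0019 0.0692]
[ 0.0056  0.0428 -0.0347] [-0.0117  0.0422 -0.0391] [ 0.0117  0.0559 -0.0271]
-1 17649 max tool z [-0.039  -0.0316 -0.0283] y [-0.069  -0.0019]
[ 0.0058 -0.0425 -0.0348] [-0.011  -0.0557 -0.039 ] [ 0.0119 -0.0417 -0.0265]
8.45 [0.578  0.0809 0.158 ] [-1.9552 -2.4563  0.0039] [ 0.5388  0.3793 -0.0217] 0.9956823432540018
pack top dock x range [-0.0667 -0.0658 -0.0073  0.0314  0.0321] 14934
pad z 0.020893000162843955 1789
y range [-0.0307 -0.0299  0.0296  0.0304]
```

```bash
python3 -c "
from h import *
R=np.array([[-.2224,.975],[-.975,-.2224]]);H=np.array([.5567,.1748])
for f in ('w1','w6'):
  P=np.load(f+'.npy'); D=(P[...,:2]-H)@R.T
  for a in (-.065,-.055,-.045,-.03,-.01,.01,.025):
    m=(abs(D[...,0]-a)<.004)&(abs(D[...,1])<.025)&(P[...,2]>.06); print(f,a,np.median(P[m][:,2]) if m.sum() else None)
  for a in (-.110,-.105,-.1,-.095,-.09,-.085,-.08,-.075):
    m=(abs(D[...,0]-a)<.0025)&(abs(D[...,1])<.015)&(P[...,2]<.03); print(f,'pad',a,np.percentile(P[m][:,2],[10,50,90]) if m.sum() else None)
"
```

```text
w1 -0.065 None
w1 -0.055 0.07240442804023473
w1 -0.045 0.07512662539644546
w1 -0.03 0.07570058939035962
w1 -0.01 0.36500162232105676
w1 0.01 0.07571523285434692
w1 0.025 0.0750589560765299
w1 pad -0.11 [0.0236 0.0246 0.0255]
w1 pad -0.105 [0.0237 0.0245 0.0253]
w1 pad -0.1 [0.0234 0.0243 0.0254]
w1 pad -0.095 [0.0234 0.0246 0.0256]
w1 pad -0.09 [0.0233 0.0245 0.0254]
w1 pad -0.085 [0.0231 0.0243 0.0252]
w1 pad -0.08 [0.0235 0.0245 0.0256]
w1 pad -0.075 [0.0236 0.0248 0.0263]
w6 -0.065 0.07821152781206861
w6 -0.055 0.07843609438830385
w6 -0.045 0.07831414541177782
w6 -0.03 0.07774952499658168
w6 -0.01 0.07702968962565898
w6 0.01 0.07569071071472783
w6 0.025 0.07513683302814303
w6 pad -0.11 [0.02   0.0209 0.022 ]
w6 pad -0.105 [0.02   0.021  0.0218]
w6 pad -0.1 [0.0198 0.0208 0.0216]
w6 pad -0.095 [0.02  0.021 0.022]
w6 pad -0.09 [0.02   0.0209 0.0218]
w6 pad -0.085 [0.0198 0.0207 0.0215]
w6 pad -0.08 [0.02  0.021 0.022]
w6 pad -0.075 None
```

>>> {"name": "step_arm", "arguments": {
  "motion": [
    [[0.085, -0.009, 0.04, -0.02, 0, 0, 0], [0.085, -0.0175, 0.0773, -0.05, 0, 0, 0], [0.085, -0.0175, 0.0773, -0.09, 0, 0, 0], [0.085, -0.0175, 0.0773, -0.12, 0, 0, 0], [0.085, -0.0175, 0.0773, -0.14, 0, 0, 0], [0.085, -0.0175, 0.0773, -0.14, 0, 0, 0], [0.06, -0.0175, 0.0773, -0.14, 0, 0, 0], [0.05, -0.0175, 0.0773, -0.14, 0, 0, 0]]
  ],
  "newtons": 50
}}

```text
time: 9.5
tool_pos: [0.5614, 0.1582, 0.0199]
tcp_rot: [-1.956, -2.457, 0.002]
wrist_force: [-3.0, -1.2, 4.4]
width: 0.718
```

>>> {"name": "step_arm", "arguments": {
  "motion": [
    [[0.05, 0.003, -0.013, 0, 0, 0, 0], [0.05, 0.0065, -0.0285, 0, 0, 0, 0], [0.05, 0.0105, -0.046, 0, 0, 0, 0], [0.05, 0.0145, -0.0635, 0, 0, 0, 0], [0.05, 0.0185, -0.081, 0, 0, 0, 0], [0.05, 0.0225, -0.0985, 0, 0, 0, 0], [0.05, 0.0258, -0.113, 0.0, 0, 0, 0], [0.05, 0.0258, -0.113, 0.0, 0, 0, 0]]
  ]
}}

```text
time: 10.5
tool_pos: [0.5869, 0.0439, 0.0193]
tcp_rot: [-1.958, -2.454, 0.003]
wrist_force: [-0.1, 0.9, -4.7]
width: 0.721
```

```bash
cat > g.py <<'E'
from h import *
im,d=read_camera("scene"); cv2.imwrite("pics/s2.png",im); np.save("s2.npy",cloud("scene",d))
T=np.array(get_calibration("scene")["world_from_camera"])
for n in ["weight_near","tray","new_pack_center","brush","bone_folder","loupe"]:
    print(n,[(np.round(T[:3,:3]@r["xyz"]+T[:3,3],3),round(r["score"],2)) for r in spot_in("scene",n)])
s=read_state();print(s["tool_pos"],s["wrist_force"],s["width"])
E
python3 g.py
```

```text
weight_near [(array([ 0.708, -0.057,  0.028]), 0.64)]
tray [(array([ 0.427, -0.291,  0.002]), 0.83), (array([ 0.221, -0.298,  0.003]), 0.7), (array([ 0.624, -0.46 ,  0.003]), 0.67)]
new_pack_center [(array([ 0.592, -0.303,  0.099]), 0.81), (array([ 0.712, -0.058,  0.029]), 0.52)]
brush [(array([ 0.456, -0.516,  0.023]), 0.62)]
bone_folder [(array([ 0.452, -0.514,  0.022]), 0.74), (array([ 0.388, -0.096,  0.009]), 0.65)]
loupe []
[0.587  0.0458 0.0198] [-1.2324  0.159  -3.6452] 0.7214075566624438
```

>>> {"name": "step_arm", "arguments": {
  "motion": [
    [[0.05, 0, 0, 0.05, 0, 0, 0], [0.05, -0.012, -0.025, 0.09, 0, 0, 0], [0.05, -0.036, -0.075, 0.09, 0, 0, -1], [0.05, -0.06, -0.125, 0.09, 0, 0, -2], [0.05, -0.084, -0.175, 0.09, 0, 0, -3], [0.05, -0.108, -0.225, 0.09, 0, 0, -3.7], [0.05, -0.134, -0.277, 0.09, 0, 0, -3.7], [0.05, -0.159, -0.327, 0.08, 0, 0, -3.7]]
  ]
}}

```text
time: 11.85
tool_pos: [0.4281, -0.283, 0.101]
tcp_rot: [2.032, 2.393, -0.001]
wrist_force: [1.0, -0.6, -4.8]
width: 0.718
```

```bash
cat > i.py <<'E'
from h import *
from b import rect
P=np.load("s2.npy")
rect(P,.013,.022,(.33,.53,-.42,-.17),"tray"); rect(P,.094,.108,(.5,.68,-.38,-.2),"newtop")
m=(P[...,2]>.094)&(P[...,2]<.108)&(P[...,0]>.5)&(P[...,0]<.68)&(P[...,1]>-.38)&(P[...,1]<-.2)
print(np.where(m)[0].min(),np.where(m)[0].max(),np.where(m)[1].min(),np.where(m)[1].max())
im=cv2.imread("pics/s2.png")[215:365,175:315]; cv2.imwrite("pics/crop.png",cv2.resize(im,None,fx=4.5,fy=4,interpolation=cv2.INTER_CUBIC))
s=read_state(); print(s["time"],s["tool_pos"],s["tcp_rot"],s["wrist_force"])
E
python3 i.py
```

```text
tray 472 [ 0.4269 -0.2826] [0.1345 0.2131] 8.91 z 0.0181
newtop 523 [ 0.5849 -0.3005] [0.0496 0.0628] 44.23 z 0.1006
308 334 243 268
11.85 [ 0.4281 -0.283   0.101 ] [ 2.032   2.3933 -0.0015] [ 1.0441 -0.5971 -4.756 ]
```

View pics/crop.png

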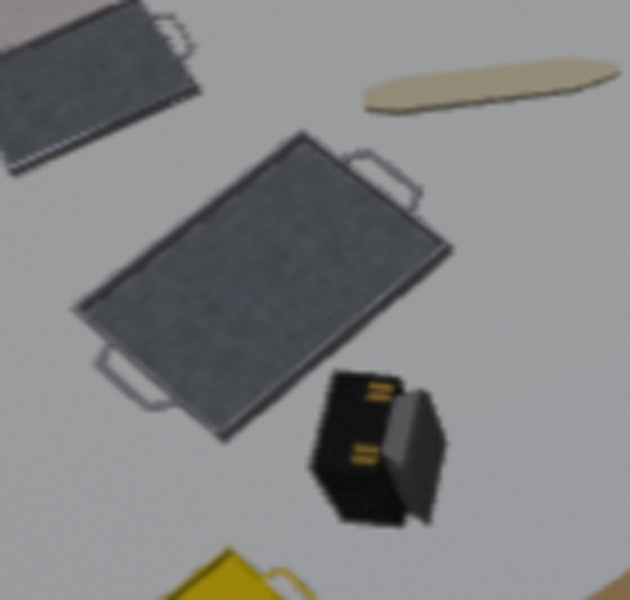

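The crop shows the large tray centred at about (265,285) and the fresh pack at (375,450). The pack's foot (grey) faces +44° (ahead and left), and two brass contacts are on top. I lower the old pack.

>>> {"name": "step_arm", "arguments": {
  "motion": [
    [[0.05, -0.001, 0, -0.03, 0, 0, 0], [0.05, -0.001, 0, -0.06, 0, 0, 0], [0.05, -0.001, 0, -0.082, 0, 0, 0], [0.05, -0.001, 0, -0.092, 0, 0, 0], [0.05, -0.001, 0, -0.097, 0, 0, 0], [0.05, -0.001, 0, -0.1, 0, 0, 0], [0.05, -0.001, 0, -0.1, 0, 0, 0], [0.05, -0.001, 0, -0.1, 0, 0, 0]]
  ]
}}

```text
time: 12.85
tool_pos: [0.4276, -0.2833, 0.0017]
tcp_rot: [2.031, 2.392, -0.001]
wrist_force: [-0.6, 0.8, -4.7]
width: 0.719
```

>>> {"name": "step_arm", "arguments": {
  "motion": [
    [[0.05, 0, 0, -0.002, 0, 0, 0], [0.05, 0, 0, -0.004, 0, 0, 0], [0.05, 0, 0, -0.0045, 0, 0, 0], [0.05, 0, 0, -0.0045, 0, 0, 0], [0.065, 0, 0, -0.0045, 0, 0, 0], [0.075, 0, 0, -0.0045, 0, 0, 0], [0.075, 0, 0, -0.0045, 0, 0, 0], [0.075, 0, 0, -0.0045, 0, 0, 0]]
  ]
}}

```text
time: 13.85
tool_pos: [0.4277, -0.2834, -0.0028]
tcp_rot: [2.031, 2.392, -0.001]
wrist_force: [0.2, -0.2, -0.3]
width: 0.88
```

```bash
cat > j.py <<'E'
from h import *
from scipy.spatial.transform import Rotation as Ro
a=np.radians(44.2); al=np.radians(50)
f=np.array([np.cos(a),np.sin(a),0]); up=np.array([0,0,1.])   # foot dir
def toolR(al):  # tilt al from vertical toward foot dir
    z=-np.cos(al)*up+np.sin(al)*f; y=np.array([np.sin(a),-np.cos(a),0]); x=np.cross(y,z); return np.c_[x,y,z]
s=read_state(); R0=Ro.from_rotvec(s["tcp_rot"]).as_matrix()
Rt=toolR(al); rv=np.degrees(Ro.from_matrix(Rt@R0.T).as_rotvec())
C=np.array([.585,-.3003,.05]); G=C+.012*up-.005*f; T=G+.041*Rt[:,2]; pre=T-.10*Rt[:,2]
print(Rt,"\nrotvec",rv,np.linalg.norm(rv),"\nT",T,"pre",pre,"shift pre",pre-s["tool_pos"]); print(s["q"],s["tool_pos"])
E
python3 j.py
```

```text
[[ 0.4608  0.6972  0.5492]
 [ 0.4481 -0.7169  0.5341]
 [ 0.766   0.     -0.6428]] 
rotvec [ 49.4762 -16.1988 -51.4249] 73.17657877258699 
T [ 0.6039 -0.2819  0.0356] pre [ 0.549  -0.3353  0.0999] shift pre [ 0.1213 -0.0519  0.1027]
[-0.6329  0.2069  2.1325 -0.0015  0.7988 -0.795 ] [ 0.4277 -0.2834 -0.0028]
```

>>> {"name": "step_arm", "arguments": {
  "motion": [
    [[0.078, 0, 0, 0.04, 0, 0, 0], [0.085, 0, 0, 0.09, 0, 0, 0], [0.085, 0.0, 0.0, 0.14, 4, -1.3, -4], [0.085, 0.01, 0, 0.16, 10, -3.2, -10.4], [0.085, 0.02, -0.01, 0.16, 16, -5.2, -16.6], [0.085, 0.03, -0.02, 0.16, 22, -7.2, -22.9], [0.085, 0.045, -0.03, 0.16, 28, -9.2, -29.1], [0.085, 0.06, -0.04, 0.16, 34, -11.1, -35.3]]
  ]
}}

```text
time: 14.85
tool_pos: [0.4882, -0.3243, 0.1574]
tcp_rot: [-2.389, -1.453, -0.822]
wrist_force: [-0.0, 0.1, -1.0]
width: 0.998
```

```bash
python3 j.py|tail -6; cat > k.py <<'E'
from h import *
from b import rect
im,d=read_camera("scene"); cv2.imwrite("pics/s3.png",im); P=cloud("scene",d)
rect(P,.045,.065,(.33,.52,-.4,-.17),"old in tray"); rect(P,.094,.108,(.5,.68,-.38,-.2),"newtop")
E
python3 k.py
```

```text
[[ 0.4608  0.6972  0.5492]
 [ 0.4481 -0.7169  0.5341]
 [ 0.766   0.     -0.6428]] 
rotvec [ 15.3163  -5.0077 -15.9077] 22.643334820885467 
T [ 0.6039 -0.2819  0.0356] pre [ 0.549  -0.3353  0.0999] shift pre [ 0.0608 -0.011  -0.0574]
[-0.974   0.2518  1.865   0.5998  1.3045 -0.7413] [ 0.4882 -0.3243  0.1574]
old in tray 916 [ 0.4263 -0.2848] [0.065  0.1007] 8.59 z 0.0544
newtop 518 [ 0.5845 -0.3006] [0.0494 0.0623] 44.58 z 0.1007
```

>>> {"name": "step_arm", "arguments": {
  "motion": [
    [[0.085, 0.015, 0, 0, 5.5, -1.8, -5.7], [0.085, 0.03, -0.005, 0, 10.5, -3.5, -11], [0.085, 0.045, -0.008, -0.02, 15.3, -5, -15.9], [0.085, 0.0608, -0.011, -0.045, 15.3, -5, -15.9], [0.085, 0.0608, -0.011, -0.0574, 15.3, -5, -15.9], [0.085, 0.0608, -0.011, -0.0574, 15.3, -5, -15.9], [0.085, 0.0608, -0.011, -0.0574, 15.3, -5, -15.9], [0.085, 0.0608, -0.011, -0.0574, 15.3, -5, -15.9]]
  ]
}}

```text
time: 15.9
tool_pos: [0.5489, -0.3376, 0.0992]
tcp_rot: [-2.403, -0.968, -1.121]
wrist_force: [0.8, 0.1, -0.3]
width: 0.998
```

```bash
python3 j.py|tail -3; cat > l.py <<'E'
from h import *
from b import rect
from scipy.spatial.transform import Rotation as Ro
im,d=read_camera("wrist"); cv2.imwrite("pics/w7.png",im); P=cloud("wrist",d); np.save("w7.npy",P)
rect(P,.096,.106,(.5,.66,-.38,-.22),"newtop wrist")
a=np.radians(44.2); D=(P[...,:2]-[.585,-.3003]); u=D@[np.cos(a),np.sin(a)]; v=D@[np.sin(a),-np.cos(a)]
m=(P[...,2]>.02)&(P[...,2]<.094)&(abs(v)<.05)&(u<.0)&(u>-.045); print("rear face u",np.percentile(u[m],[2,50,98]),"v",np.percentile(v[m],[1,99]),m.sum())
E
python3 l.py
```

```text
rotvec [-0.0997 -0.0156  0.2785] 0.2962354666510114 
T [ 0.6039 -0.2819  0.0356] pre [ 0.549  -0.3353  0.0999] shift pre [0.0001 0.0023 0.0007]
[-1.0266  0.4404  1.8731  0.9044  1.2567 -0.7129] [ 0.5489 -0.3376  0.0992]
newtop wrist 10556 [ 0.5864 -0.3014] [0.0493 0.0619] 44.91 z 0.1009
rear face u [-0.0248 -0.0239 -0.0226] v [-0.0275  0.0314] 6992
```

View pics/w7.png

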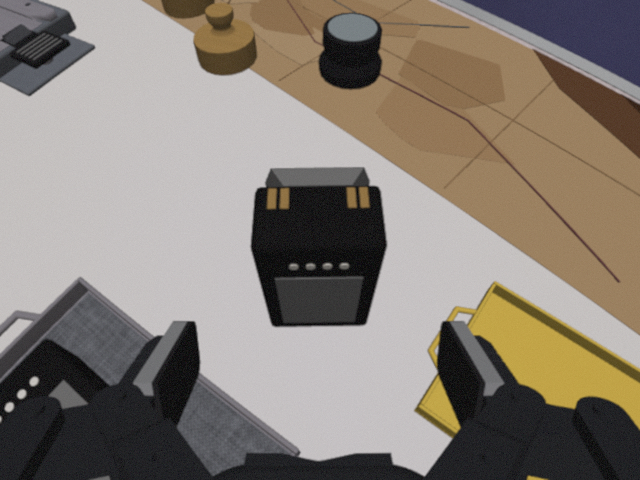

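The picture shows the fresh pack centred between the open fingers, with contacts up at rows 187–210 and its back (with indicator lights) toward the hand. I go in and grip.

>>> {"name": "step_arm", "arguments": {
  "motion": [
    [[0.085, 0.014, 0.0137, -0.016, 0, 0, 0], [0.085, 0.028, 0.0273, -0.0318, 0, 0, 0], [0.085, 0.042, 0.041, -0.0477, 0, 0, 0], [0.085, 0.0562, 0.0547, -0.0636, 0, 0, 0], [0.085, 0.0562, 0.0547, -0.0636, 0, 0, 0], [0.07, 0.0562, 0.0547, -0.0636, 0, 0, 0], [0.05, 0.0562, 0.0547, -0.0636, 0, 0, 0], [0.05, 0.0562, 0.0547, -0.0636, 0, 0, 0]]
  ],
  "newtons": 60
}}

```text
time: 16.95
tool_pos: [0.6053, -0.2838, 0.0362]
tcp_rot: [-2.404, -0.968, -1.123]
wrist_force: [-0.3, -0.4, 0.5]
width: 0.722
```

```bash
cat > m.py <<'E'
from h import *
from scipy.spatial.transform import Rotation as Ro
s=read_state();print(s["tool_pos"],s["wrist_force"],s["width"],s["q"])
R=Ro.from_rotvec(s["tcp_rot"]).as_matrix()
C=np.array([.5862,-.3013,.05]); c=R.T@(C-s["tool_pos"]); print("C in tool",c)
ax=-R[:,1]; f=np.array([np.cos(.777),np.sin(.777),0])
Rf=Ro.from_rotvec(ax*np.pi/2).as_matrix(); print("up->",Rf@[0,0,1],"axis",ax)
Cn=np.array([.5862,-.3013,0])+0.0*f   # laid centre
for deg in range(10,91,10):
    Rr=Ro.from_rotvec(ax*np.radians(deg)).as_matrix(); off=Rr@(s["tool_pos"]-C)+C-s["tool_pos"]
    print(deg,"rv",ax*deg,"shift for rot about C",off)
E
python3 m.py
```

```text
[ 0.6053 -0.2838  0.0362] [-0.2695 -0.4379  0.4832] 0.7219052241863855 [-0.9045  0.5197  1.9063  1.0107  1.1214 -0.7597]
C in tool [-0.0061 -0.0006 -0.0287]
up-> [0.7209 0.693  0.    ] axis [-0.6929  0.721   0.0002]
10 rv [-6.9289  7.2104  0.0017] shift for rot about C [-0.002  -0.0019 -0.0043]
20 rv [-13.8578  14.4209   0.0035] shift for rot about C [-0.0045 -0.0043 -0.008 ]
30 rv [-20.7867  21.6313   0.0052] shift for rot about C [-0.0075 -0.0072 -0.0111]
40 rv [-27.7156  28.8418   0.007 ] shift for rot about C [-0.0107 -0.0103 -0.0134]
50 rv [-34.6445  36.0522   0.0087] shift for rot about C [-0.0143 -0.0137 -0.0149]
60 rv [-41.5734  43.2626   0.0105] shift for rot about C [-0.0179 -0.0172 -0.0156]
70 rv [-48.5022  50.4731   0.0122] shift for rot about C [-0.0216 -0.0208 -0.0153]
80 rv [-55.4311  57.6835   0.0139] shift for rot about C [-0.0252 -0.0242 -0.0141]
90 rv [-62.36    64.894    0.0157] shift for rot about C [-0.0286 -0.0275 -0.0121]
```

>>> {"name": "step_arm", "arguments": {
  "motion": [
    [[0.05, 0, 0, 0.025, 0, 0, 0], [0.05, -0.002, -0.002, 0.041, -6.9, 7.2, 0], [0.05, -0.0045, -0.0043, 0.042, -13.9, 14.4, 0], [0.05, -0.0075, -0.0072, 0.039, -20.8, 21.6, 0], [0.05, -0.0107, -0.0103, 0.0366, -27.7, 28.8, 0], [0.05, -0.0143, -0.0137, 0.035, -34.6, 36.1, 0], [0.05, -0.0179, -0.0172, 0.0344, -41.6, 43.3, 0], [0.05, -0.0216, -0.0208, 0.0347, -48.5, 50.5, 0]]
  ]
}}

```text
time: 17.95
tool_pos: [0.5834, -0.3048, 0.0714]
tcp_rot: [2.756, 1.107, -0.491]
wrist_force: [-1.1, 0.2, -5.2]
width: 0.718
```

```bash
cat > n.py <<'E'
from h import *
from scipy.spatial.transform import Rotation as Ro
s=read_state();print(s["time"],s["tool_pos"],s["wrist_force"],s["width"],s["q"])
R=Ro.from_rotvec(s["tcp_rot"]).as_matrix()
c=np.array([-.0061,-.0006,-.0287]); print("pack centre",s["tool_pos"]+R@c)
a=np.radians(50); Rp=np.array([[np.sin(a),0,np.cos(a)],[0,1,0],[0,0,0]]) 
# own axes in tool: x_own=-cos a*z + sin a*x ; z_own=-(sin a*z)-cos a*x
xo=R@[np.sin(a),0,-np.cos(a)]; zo=R@[-np.cos(a),0,-np.sin(a)]; print("own x",xo,"own z",zo,"pitch",np.degrees(np.arcsin(xo[2])))
E
python3 n.py
```

```text
17.95 [ 0.5834 -0.3048  0.0714] [-1.1464  0.1993 -5.1888] 0.717560372269816 [-0.3486  0.4602  1.6672 -0.34    1.1955  0.6131]
pack centre [ 0.586  -0.3014  0.1004]
own x [0.6794 0.6511 0.3384] own z [-0.245  -0.2335  0.941 ] pitch 19.781772011288087
```

>>> {"name": "step_arm", "arguments": {
  "motion": [
    [[0.05, -0.0035, -0.0033, 0.0015, -6.9, 7.2, 0], [0.05, -0.007, -0.0067, 0.003, -13.7, 14.3, 0], [0.05, -0.007, -0.0067, -0.02, -13.7, 14.3, 0], [0.05, -0.007, -0.0067, -0.045, -13.7, 14.3, 0], [0.05, -0.007, -0.0067, -0.06, -13.7, 14.3, 0], [0.05, -0.007, -0.0067, -0.066, -13.7, 14.3, 0], [0.05, -0.007, -0.0067, -0.068, -13.7, 14.3, 0], [0.05, -0.007, -0.0067, -0.068, -13.7, 14.3, 0]]
  ]
}}

```text
time: 18.95
tool_pos: [0.5757, -0.3127, 0.0058]
tcp_rot: [2.537, 1.015, -0.925]
wrist_force: [-3.7, 0.3, 2.5]
width: 0.719
```

```bash
python3 n.py; cat > o.py <<'E'
from h import *
for cam in ("scene","side"):
    im,d=read_camera(cam); P=cloud(cam,d); cv2.imwrite(f"pics/{cam}4.png",im)
    f=np.array([.712,.702]); D=P[...,:2]-[.5862,-.3013]; u=D@f; v=D@[f[1],-f[0]]
    m=(abs(u)<.07)&(abs(v)<.024)&(P[...,2]>.04)&(P[...,2]<.075)
    for a in np.arange(-.06,.06,.01):
        k=m&(abs(u-a)<.004)
        if k.sum()>3: print(cam,round(a,3),k.sum(),np.percentile(P[k][:,2],[10,50,90]))
E
python3 o.py
```

```text
18.95 [ 0.5757 -0.3127  0.0058] [-3.7487  0.2686  2.516 ] 0.7185206119715623 [-0.2341  0.6893  1.5794 -0.589   1.3448  0.8518]
pack centre [ 0.5853 -0.3027  0.0317]
own x [ 0.7236  0.6902 -0.0018] own z [-0.      0.0026  1.    ] pitch -0.10095032605281726
scene -0.05 34 [0.0515 0.0544 0.0575]
scene -0.04 65 [0.0533 0.0553 0.0576]
scene -0.03 67 [0.0526 0.0555 0.058 ]
scene -0.02 64 [0.0527 0.055  0.0572]
scene -0.01 64 [0.0517 0.054  0.0568]
scene 0.0 65 [0.0513 0.054  0.0566]
scene 0.01 66 [0.0506 0.0528 0.0556]
scene 0.02 45 [0.0503 0.0528 0.0554]
side -0.05 5 [0.0487 0.0516 0.0528]
side -0.04 21 [0.0501 0.0526 0.0548]
side -0.03 19 [0.0503 0.0523 0.0541]
side -0.02 18 [0.0485 0.0508 0.0542]
side -0.01 23 [0.0486 0.0511 0.0538]
side 0.0 18 [0.0488 0.0507 0.0532]
side 0.05 29 [0.0403 0.0463 0.0487]
```

The pack touches the table with its tail about 3 mm high, which is a small drop. I release it, go straight up, turn the hand upright and look at the pack.

>>> {"name": "step_arm", "arguments": {
  "motion": [
    [[0.075, 0, 0, 0, 0, 0, 0], [0.085, 0, 0, 0, 0, 0, 0], [0.085, 0, 0, 0.03, 0, 0, 0], [0.085, 0, 0, 0.08, 0, 0, 0], [0.085, -0.01, -0.01, 0.12, 7, -7.3, 0], [0.085, -0.02, -0.02, 0.13, 14, -14.6, 0], [0.085, -0.03, -0.03, 0.13, 21, -21.9, 0], [0.085, -0.04, -0.04, 0.12, 27.7, -28.8, 0]]
  ]
}}

```text
time: 20.05
tool_pos: [0.538, -0.3545, 0.1317]
tcp_rot: [2.909, 1.168, 0.011]
wrist_force: [0.0, -0.4, -0.3]
width: 0.997
```

```bash
cat > p.py <<'E'
from h import *
from b import rect
from scipy.spatial.transform import Rotation as Ro
import sys
n=sys.argv[1]
im,d=read_camera("wrist"); cv2.imwrite(f"pics/{n}.png",im); P=cloud("wrist",d); np.save(n+".npy",P)
s=read_state(); R=Ro.from_rotvec(s["tcp_rot"]).as_matrix(); print(s["time"],s["tool_pos"],"tool x yaw",np.degrees(np.arctan2(R[1,0],R[0,0])),"z",R[:,2],s["wrist_force"])
lo,hi=float(sys.argv[2]),float(sys.argv[3]); bx=list(map(float,sys.argv[4:8]))
rect(P,lo,hi,bx,"top")
E
python3 p.py w8 .046 .056 .5 .68 -.38 -.23
```

```text
20.1 [ 0.5327 -0.3581  0.1293] tool x yaw 43.47482869111634 z [ 0.0067 -0.0012 -1.    ] [-4.5605 -0.5627 -1.3349]
top 20760 [ 0.5824 -0.3053] [0.0996 0.0621] 43.03 z 0.0491
```

View pics/w8.png

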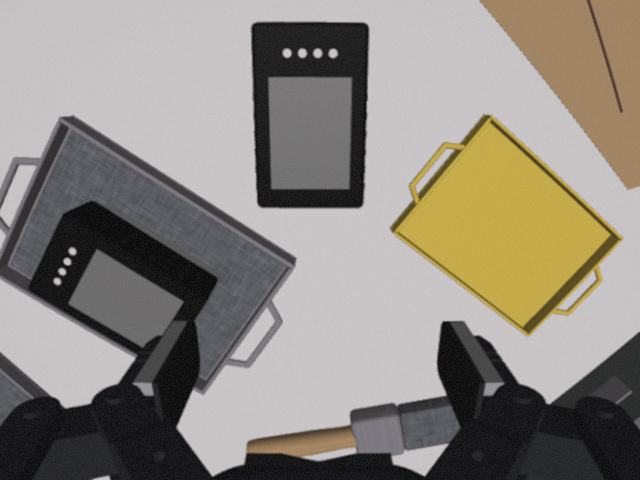

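```bash
python3 p.py w9 .046 .056 .5 .68 -.38 -.23;python3 p.py w10 .046 .056 .5 .68 -.38 -.23
```

```text
20.15 [ 0.5326 -0.3569  0.1285] tool x yaw 43.31574862974631 z [ 0.0007 -0.0028 -1.    ] [-0.1601  0.1559  0.347 ]
top 21748 [ 0.587  -0.3011] [0.1003 0.0624] 43.13 z 0.0503
20.2 [ 0.5338 -0.3554  0.1282] tool x yaw 43.3799863132103 z [-0.0009 -0.0031 -1.    ] [-1.1982  0.4722 -0.214 ]
top 21924 [ 0.5885 -0.3007] [0.1004 0.0624] 43.47 z 0.051
```

The pack lies flat on its foot at about (0.588, −0.301), yaw 43.4°, aligned with the hand. The old pack lies in the grey tray. I take the fresh pack again from above.

>>> {"name": "step_arm", "arguments": {
  "motion": [
    [[0.085, 0.015, 0.0155, -0.02, 0, 0, 0], [0.085, 0.03, 0.031, -0.04, 0, 0, 0], [0.085, 0.0455, 0.0464, -0.06, 0, 0, 0], [0.085, 0.0455, 0.0464, -0.1, 0, 0, 0], [0.085, 0.0455, 0.0464, -0.125, 0, 0, 0], [0.085, 0.0455, 0.0464, -0.133, 0, 0, 0], [0.07, 0.0455, 0.0464, -0.133, 0, 0, 0], [0.05, 0.0455, 0.0464, -0.133, 0, 0, 0]]
  ],
  "newtons": 70
}}

```text
time: 21.2
tool_pos: [0.5808, -0.3092, -0.0036]
tcp_rot: [2.915, 1.16, -0.001]
wrist_force: [0.1, -0.2, -3.7]
width: 0.714
```

```bash
python3 -c "
from h import *
s=read_state();print(s['tool_pos'],s['tcp_rot'],s['wrist_force'],s['width'],s['q'])"
```

```text
[ 0.5808 -0.3092 -0.0036] [ 2.9146  1.1604 -0.0009] [ 0.1259 -0.2097 -3.6504] 0.7144583794954932 [-0.5253  0.4389  1.8133 -0.0042  0.8862  0.2903]
```

>>> {"name": "step_arm", "arguments": {
  "motion": [
    [[0.05, 0, 0, 0.05, 0, 0, 0], [0.05, 0.001, 0.03, 0.1, 0, 0, 8.5], [0.05, 0.003, 0.08, 0.11, 0, 0, 17], [0.05, 0.004, 0.13, 0.11, 0, 0, 25.5], [0.05, 0.005, 0.185, 0.11, 0, 0, 34], [0.05, 0.007, 0.24, 0.11, 0, 0, 42.5], [0.05, 0.008, 0.295, 0.11, 0, 0, 51], [0.05, 0.009, 0.342, 0.105, 0, 0, 59.4]]
  ]
}}

```text
time: 22.2
tool_pos: [0.59, 0.0347, 0.1024]
tcp_rot: [1.95, 2.456, 0.005]
wrist_force: [0.7, 0.2, -5.1]
width: 0.718
```

```bash
cat > r.py <<'E'
from h import *
from scipy.spatial.transform import Rotation as Ro
R2=np.array([[-.2224,.975],[-.975,-.2224]]);H=np.array([.5567,.1748])
def st():
    s=read_state(); R=Ro.from_rotvec(s["tcp_rot"]).as_matrix()
    print(s["time"],"tcp",s["tool_pos"],"dock xy",R2@(s["tool_pos"][:2]-H),"yaw",np.degrees(np.arctan2(R[1,0],R[0,0])),"tz",R[:,2],"F",s["wrist_force"],"Fdock",R2@s["wrist_force"][:2],"w",s["width"])
if __name__=="__main__":
    read_camera("side");read_camera("side"); st()
    im,d=read_camera("wrist"); P=cloud("wrist",d); D=(P[...,:2]-H)@R2.T
    cv2.imwrite("pics/w11.png",im)
    t=read_state()["tool_pos"]
    for n,z in (("packtop",t[2]+.054),):
        m=(abs(P[...,2]-z)<.006)&(abs(D[...,1])<.05)&(D[...,0]>-.15)&(D[...,0]<-.05)
        print(n,np.median(P[m][:,2]),"x max",np.percentile(D[m][:,0],[99,99.7]),"y",np.percentile(D[m&(D[...,0]>-.12)][:,1],[1,99]),m.sum())
        for a in (-.125,-.115,-.105,-.095):
            k=m&(abs(D[...,0]-a)<.003)&(abs(D[...,1])<.025); print(a,np.median(P[k][:,2]) if k.sum() else None)
    m=(P[...,2]>.015)&(P[...,2]<.03)&(abs(D[...,1])<.018)&(D[...,0]>-.11)&(D[...,0]<-.075); print("pad",np.median(P[m][:,2]) if m.sum() else None,m.sum())
    # rails: z ~.034
    m=(abs(P[...,2]-.0355)<.002)&(abs(D[...,1])<.05)&(abs(D[...,0]+.03)<.012)
    y=D[m][:,1]; print("rails",m.sum(),[np.percentile(y[y>0],[1,99]) if (y>0).sum() else 0, np.percentile(y[y<0],[1,99]) if (y<0).sum() else 0])
E
python3 r.py
```

```text
22.3 tcp [0.5889 0.0373 0.1013] dock xy [-0.1413 -0.0008] yaw 103.15367170071876 tz [ 0.0038  0.0008 -1.    ] F [ 0.2572  0.0775 -4.5385] Fdock [ 0.0184 -0.2681] w 0.7171818086576031
packtop 0.15709165660772814 x max [-0.084  -0.0839] y [-0.03    0.0295] 53081
-0.125 0.1574969742010358
-0.115 0.15751423298393305
-0.105 0.15692203938506705
-0.095 0.15690027136587
pad 0.024395401826447824 2566
rails 4543 [array([0.0236, 0.0448]), array([-0.0447, -0.0236])]
```

Measured: the rails are symmetric about my dock axis, the pack is centred within 0.3 mm, its contact end is at −84 mm and the catch is up. I descend to slide height.

>>> {"name": "step_arm", "arguments": {
  "motion": [
    [[0.05, 0, 0, -0.02, 0.5, 0.3, -0.25], [0.05, 0, 0, -0.045, 0.5, 0.3, -0.25], [0.05, 0, 0, -0.065, 0.5, 0.3, -0.25], [0.05, 0, 0, -0.075, 0.5, 0.3, -0.25], [0.05, 0, 0, -0.079, 0.5, 0.3, -0.25], [0.05, 0, 0, -0.079, 0.5, 0.3, -0.25], [0.05, 0, 0, -0.079, 0.5, 0.3, -0.25], [0.05, 0, 0, -0.079, 0.5, 0.3, -0.25]]
  ]
}}

```text
time: 23.35
tool_pos: [0.5899, 0.0351, 0.0233]
tcp_rot: [-1.958, -2.451, -0.01]
wrist_force: [-0.4, 0.5, -4.2]
width: 0.717
```

```bash
sed -i 's/(D\[...,0\]>-.15)&(D\[...,0\]<-.05)/(D[...,0]>-.16)\&(D[...,0]<.1)/;s/(-.125,-.115,-.105,-.095)/(-.13,-.12,-.11,-.1,-.09,-.08,-.07,-.06,-.05,-.03,-.01)/' r.py; python3 r.py
```

```text
23.45 tcp [0.5896 0.0351 0.023 ] dock xy [-0.1435 -0.001 ] yaw 102.76300171478061 tz [-0.0003  0.0076 -1.    ] F [ 0.4927 -0.9371 -4.5704] Fdock [-1.0232 -0.272 ] w 0.7147342206086826
packtop 0.07881986506009447 x max [-0.0844 -0.0843] y [-0.0306  0.0288] 58079
-0.13 0.07909132943397901
-0.12 0.07919455994901028
-0.11 0.07872360772616487
-0.1 0.07890319000692933
-0.09 0.0788471014680692
-0.08 None
-0.07 None
-0.06 None
-0.05 None
-0.03 None
-0.01 None
pad 0.024164957915656732 2673
rails 4777 [array([0.0238, 0.045 ]), array([-0.0446, -0.0234])]
```

>>> {"name": "step_arm", "arguments": {
  "motion": [
    [[0.05, -0.001, -0.0002, -0.0025, 0, 0, 0], [0.05, -0.0028, 0.0076, -0.0025, 0, 0, 0], [0.05, -0.0046, 0.0154, -0.0025, 0, 0, 0], [0.05, -0.0066, 0.0242, -0.0025, 0, 0, 0], [0.05, -0.0088, 0.034, -0.0025, 0, 0, 0], [0.05, -0.0111, 0.0437, -0.0025, 0, 0, 0], [0.05, -0.0121, 0.0485, -0.0025, 0, 0, 0], [0.05, -0.0121, 0.0485, -0.0025, 0, 0, 0]]
  ]
}}

```text
time: 24.5
tool_pos: [0.5774, 0.0845, 0.0206]
tcp_rot: [-1.957, -2.451, -0.01]
wrist_force: [-0.8, 0.3, 0.0]
width: 0.715
```

```bash
python3 r.py
```

```text
24.6 tcp [0.5773 0.084  0.0205] dock xy [-0.0931  0.0001] yaw 102.76047941996309 tz [-0.0005  0.0082 -1.    ] F [-0.8166  0.7038 -0.9815] Fdock [0.8678 0.6397] w 0.7187528959240862
packtop 0.07640208102715411 x max [-0.0343 -0.0341] y [-0.0324  0.0326] 61389
-0.13 None
-0.12 0.07569268019065692
-0.11 0.07631790077426412
-0.1 0.07643872913089439
-0.09 0.076558755841585
-0.08 0.0766868772333088
-0.07 0.0767616252545964
-0.06 0.07635702510757847
-0.05 0.07655256850363112
-0.03 None
-0.01 None
pad None 0
rails 7933 [array([0.0074, 0.045 ]), array([-0.0446, -0.0066])]
```

>>> {"name": "step_arm", "arguments": {
  "motion": [
    [[0.05, -0.0018, 0.0078, 0, 0, 0, 0], [0.05, -0.0038, 0.0166, 0, 0, 0, 0], [0.05, -0.006, 0.0263, 0, 0, 0, 0], [0.05, -0.0082, 0.036, 0, 0, 0, 0], [0.05, -0.0104, 0.0458, 0, 0, 0, 0], [0.05, -0.0122, 0.0536, 0, 0, 0, 0], [0.05, -0.0133, 0.0585, 0, 0, 0, 0], [0.05, -0.0133, 0.0585, 0, 0, 0, 0]]
  ]
}}

```text
time: 25.65
tool_pos: [0.5638, 0.1431, 0.0204]
tcp_rot: [-1.957, -2.45, -0.01]
wrist_force: [-0.8, 1.6, -0.1]
width: 0.713
```

```bash
python3 r.py
```

```text
25.75 tcp [0.5639 0.1427 0.0204] dock xy [-0.0329  0.0001] yaw 102.74800746645342 tz [-0.0007  0.0085 -1.    ] F [0.1145 0.6745 0.0076] Fdock [ 0.6321 -0.2617] w 0.7208547016812041
packtop 0.07647723415893398 x max [0.0667 0.0681] y [-0.0456  0.0457] 75800
-0.13 None
-0.12 None
-0.11 None
-0.1 None
-0.09 None
-0.08 None
-0.07 None
-0.06 0.07565885583596905
-0.05 0.07633404236954597
-0.03 0.0765104529370727
-0.01 0.07672389606417498
pad None 0
rails 501 [array([0.0422, 0.0451]), array([-0.045 , -0.0422])]
```

>>> {"name": "step_arm", "arguments": {
  "motion": [
    [[0.05, -0.0013, 0.0059, 0, 0, 0, 0], [0.05, -0.0026, 0.0117, 0, 0, 0, 0], [0.05, -0.0036, 0.0156, 0, 0, 0, 0], [0.05, -0.0044, 0.0195, 0, 0, 0, 0], [0.05, -0.0051, 0.0224, 0, 0, 0, 0], [0.05, -0.0058, 0.0254, 0, 0, 0, 0], [0.05, -0.0058, 0.0254, 0, 0, 0, 0], [0.05, -0.0058, 0.0254, 0, 0, 0, 0]]
  ]
}}

```text
time: 26.8
tool_pos: [0.5588, 0.1655, 0.0202]
tcp_rot: [-1.959, -2.453, -0.006]
wrist_force: [2.5, -9.7, -0.9]
width: 0.719
```

```bash
cat > t.py <<'E'
from r import *
st()
for cam in ("scene","side"):
    im,d=read_camera(cam); P=cloud(cam,d); D=(P[...,:2]-H)@R2.T; cv2.imwrite(f"pics/{cam}5.png",im)
    m=(P[...,2]>.01)&(P[...,2]<.035)&(abs(D[...,1])<.02)&(D[...,0]>-.112)&(D[...,0]<-.075); print(cam,"pad",np.median(P[m][:,2]) if m.sum() else None,m.sum())
    m=(P[...,2]>.04)&(P[...,2]<.072)&(abs(D[...,1])<.026)&(D[...,0]>-.09)&(D[...,0]<-.03); print(cam,"tail",np.percentile(D[m][:,0],[2,10,50]) if m.sum() else None,m.sum())
E
python3 t.py
```

```text
26.8 tcp [0.5588 0.1655 0.0202] dock xy [-0.0096 -0.    ] yaw 102.78542405505209 tz [ 0.0002  0.0048 -1.    ] F [ 2.5338 -9.6703 -0.8753] Fdock [-9.992  -0.3198] w 0.7193566143178974
scene pad 0.024292774875612988 178
scene tail [-0.0511 -0.05   -0.0487] 113
side pad None 0
side tail [-0.0496 -0.0481 -0.042 ] 11
```

The tail is at −50 mm, the plunger force is 10 N and the pad is back up. I push a bit more to make sure, relax, then open.

>>> {"name": "step_arm", "arguments": {
  "motion": [
    [[0.05, -0.0006, 0.0025, 0, 0, 0, 0], [0.05, -0.0009, 0.004, 0, 0, 0, 0], [0.05, -0.0009, 0.004, 0, 0, 0, 0], [0.05, -0.0006, 0.0025, 0, 0, 0, 0], [0.05, 0.0, 0.0, 0, 0, 0, 0], [0.05, 0.0003, -0.0015, 0, 0, 0, 0], [0.05, 0.0003, -0.0015, 0, 0, 0, 0], [0.05, 0.0003, -0.0015, 0, 0, 0, 0]]
  ]
}}

```text
time: 27.9
tool_pos: [0.5592, 0.1639, 0.02]
tcp_rot: [-1.958, -2.453, -0.006]
wrist_force: [2.2, -3.5, -4.6]
width: 0.714
```

```bash
python3 t.py
```

```text
27.9 tcp [0.5592 0.1639 0.02  ] dock xy [-0.0111 -0.    ] yaw 102.80424642610929 tz [ 0.0004  0.0044 -1.    ] F [ 2.1988 -3.5281 -4.6031] Fdock [-3.9289 -1.3592] w 0.7140080588264356
scene pad 0.024549611971089846 176
scene tail [-0.0522 -0.0517 -0.0501] 117
side pad None 0
side tail [-0.0515 -0.0494 -0.0434] 19
```

>>> {"name": "step_arm", "arguments": {
  "motion": [
    [[0.07, 0, 0, 0, 0, 0, 0], [0.085, 0, 0, 0, 0, 0, 0], [0.085, 0, 0, 0.02, 0, 0, 0], [0.085, 0, 0, 0.06, 0, 0, 0], [0.085, 0.006, -0.025, 0.1, 0, 0, 0], [0.085, 0.014, -0.06, 0.14, 0, 0, 0], [0.085, 0.019, -0.08, 0.15, 0, 0, 0], [0.085, 0.019, -0.08, 0.15, 0, 0, 0]]
  ]
}}

```text
time: 29.0
tool_pos: [0.5791, 0.083, 0.1716]
tcp_rot: [-1.962, -2.452, -0.009]
wrist_force: [-1.4, -0.3, 0.3]
width: 0.996
```

```bash
sed -i 's/w6/w12/g' e.py; python3 -c "
from h import *
for i in range(5): read_camera('scene')"; python3 e.py; python3 k.py; python3 g.py|head -8; python3 -c "
import cv2,numpy as np
a=cv2.imread('pics/w12.png');b=cv2.imread('pics/s2.png')
cv2.imwrite('pics/final.png',np.hstack([cv2.resize(a,(400,300)),cv2.resize(b,(400,300))]))"
```

```text
29.25 [0.5767 0.0847 0.1681] [-1.9557 -2.4519 -0.0025] [-0.2667 -0.3201 -0.629 ] 0.9947099691716236
pack top dock x range [-0.0519 -0.0506 -0.0015  0.0415  0.0421] 15410
pad z 0.024709478898479853 1706
y range [-0.0304 -0.0294  0.0289  0.03  ]
old in tray 918 [ 0.4265 -0.2851] [0.0658 0.1001] 8.16 z 0.0545
newtop 0
weight_near [(array([ 0.711, -0.058,  0.03 ]), 0.94), (array([ 0.446, -0.294,  0.005]), 0.62)]
tray [(array([ 0.222, -0.298,  0.006]), 0.93), (array([ 0.444, -0.294,  0.004]), 0.68), (array([ 0.621, -0.46 ,  0.002]), 0.65)]
new_pack_center [(array([0.564, 0.14 , 0.075]), 0.92)]
brush [(array([ 0.454, -0.518,  0.02 ]), 0.82)]
bone_folder [(array([ 0.382, -0.097,  0.011]), 0.92)]
loupe [(array([ 0.783, -0.167,  0.044]), 0.55)]
[0.5782 0.084  0.17  ] [ 1.075   0.1973 -0.4729] 0.9940961652681316
```

View pics/final.png

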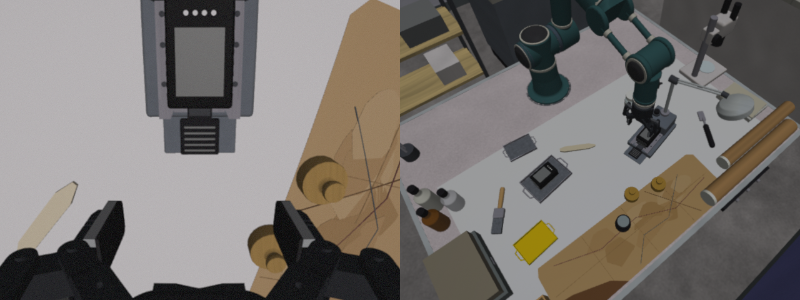

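The picture shows the fresh pack home, with its top at (168–230, 0–107) in the left half. The pad is up at (200,136), and the old pack is in the grey tray at (545,178) in the right half. The bystanders are in place. I hand the job in.

```bash
python3 -c "
from workcell import *
print(finish_job())"
```

```text
the job is handed in; nothing more can be done
None
```

The job is handed in, at about 29 s on the robot's clock. I pressed the catch, slid the flat pack out and laid it in the larger grey tray. I then laid the fresh pack on its foot, took it again from above and pushed it home in the lamp.

**Last checks:**
- **Fresh pack:** its tail is at −51 mm on the dock's axis (−50 is home), centred within 0.5 mm.
- **Catch:** the pad is at its rest height, and the catch held the pack when I eased off the push.
- **Old pack:** it lies flat in the tray, with its top at 54.5 mm measured where 53 is expected; the cameras read about 1.5 mm high.
- **Bystanders:** the near weight, brush and bone folder were found within a few millimetres of where they were at first. The far weight and loupe look untouched in the picture. I did not check the paste jar or the tacking iron at the end.

**What disagreed:**
- **Fingertips:** they stand about 15 to 28 mm behind the reported TCP, not 22 mm ahead of it as stated. My first two presses therefore stopped above the pad and touched nothing; I corrected for this from depth and contact force.
- **Press force:** the press that worked reached 26 N at the wrist, under the 40 N limit.
- **Old pack while popped out:** its tail sat about 3 mm high on the catch's tooth, with the pad only 3.6 mm down. It had already cleared the tooth, and it slid out without noticeable force.

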